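# Unplug the finishing spindle, turn its flat to the key, hold the collar down on it

### The arm

A 7-joint arm with a two-finger parallel gripper is mounted at the origin on the work surface. World frame = base frame: x ahead of the robot, y to its left, z up, the work surface at z = 0. Lengths are in m, angles in rad, forces in N, time in s.
With the tool pointing down it reaches from about 0.35 to 0.9 m from the base axis. Payload 8.1 kg.
Tool frame: the origin (TCP) lies midway between the tips of the shut fingers; the grasp point (between the pads) lies 19 mm behind it (arm.hold_point_z is the distance from the TCP to the grasp point, in m); z points along the fingers, y is the direction in which the jaws open and shut (so a half turn about z gives the same grasp; the last joint's range is limited). The gripper opens to 92 mm and grips with 3 to 60 N. Pads are 19 mm wide; open, the fingers measure 130 mm over their backs; the gripper's body (75 mm by 190 mm) begins 47 mm behind the grasp point.
Start: joints at [-1.399, 0.434, 0.025, 1.573, -0.012, 1.134, -0.075], TCP at [0.17, 0.602, 0.227] pointing down, gripper open.
Joint ranges: [-2.62, 2.62], [-0.44, 2.09], [-1.27, 1.32], [0.08, 2.57], [-1.32, 4.46], [0.12, 2], [-2.74, 2.74]. Speed limits (rad/s): [2.22, 2.22, 3.01, 3.01, 3.14, 3.14, 3.14].

### API

Orientations are given as a rotation vector (axis times angle).
In Python, from cell import arm gives the robot as it stands.
- The arm moves only by the shell command python3 -m pendant 'ROWS' [FORCE]. ROWS is JSON, a list of rows, each a list of 3 entries, a list of its own where there are three numbers: the shift along the tool's x, y, z in m, then the turn, a rotation vector about the tool's x, y, z in degrees, then the finger opening in m, from 0 to 0.0918. A call has 1 to 10 rows; each row shifts and turns the commanded pose from where the row before left it, along the tool's axes as they then stand; what a row does not reach is not made up. A row lasts 1/8 s, in which the tool goes at most 62.5 mm and 10.7 degrees, less where a joint would pass 70% of its speed; a pose out of reach is approached as far as the arm can. A call with a gripper value outside its range is refused whole. The fingers move at their own pace and stop on an object; FORCE is the grip in N (left out, the last holds). Time passes only in rows, so rows that do not move let the fingers close. It gives the time, the measured TCP pose, the force and the opening at its end, in the units of the state.
- arm.observe(): the state, without advancing time (a new reading comes with each control period).
- arm.get_image(name): name is "scene" or "side" or "wrist"; returns (picture, depth): 384x512x3 uint8, red, green, blue; 384x512 float32, m along the optical axis (not along the pixel's ray), 0 where there is no reading.
- arm.camera_params(name): a dict with "fovy" (degrees; the focal length in pixels is half the picture's height over the tangent of half this angle, whatever the lens; pixels are square), "cx", "cy" (the principal point, pixels), "k1" (the pictures are not rectified: a ray, as slopes to the right and down, at radius r is drawn at 1 + k1 r^2 times it, then the intrinsics apply), "rvec" (rotation vector, rad) and "tvec" (3), from world to camera coordinates, as OpenCV has them; the wrist camera has in their place "mount" (4x4, takes a point from camera to tool coordinates, whose origin is the TCP and whose axes are the flange's). Camera axes: x right, y down, z forward; pixel columns grow to the right and rows downward; lengths in m; the calibration is good to about 2 mm. A picture is of the moment at which its call begins: read the wrist's pose just before it. camera_params takes no time and is no camera call.
- arm.sign_off(): hands the job in, once; it reports no verdict.
Trained networks look in the newest picture that a camera, given by its name, has taken for a name from the list of things; names that differ only in an ending like _2 or _b are one class to them, and where a whole thing is asked for, a point or a joint stands for the part that bears it (a point fixed in the world has none). Each returns a list of dicts, best first, with "conf" (0 to 1); they miss things now and then, are a little off and sometimes report something else, mostly with a low value. They report only what shows in the picture. A call takes as long as a camera call. They do not tell look-alikes from the thing itself.
- arm.look_for(camera, label): "rect" ([centre column, centre row, width, height] in pixels, round what is visible of it).
- arm.masks_of(camera, label): "pixels" (384x512 bool, what is visible of it) and "rect" ([centre column, centre row, width, height] in pixels, round what is visible of it).
The state is a dict: "clock": time; "joints": joint angles; "dq": joint speeds; "joint_efforts": joint torques, N m; "position": TCP position; "ee_rot": TCP orientation; "force": force on the tool from outside, world axes, zero at the start; "ft_torque": the same for the moment, N m; "width": opening from 0.0 (shut) to 1.0 (fully open).
Only numpy, scipy, OpenCV 4.12 (cv2) and the standard library are available. Lean on these libraries where they do the work, as an engineer would, in place of code of your own. Each camera call takes 0.05 s, during which the arm holds its last target.

### The job

Make the small finishing spindle safe by pulling the black isolating plug out of its socket and leaving it lying in the plywood tray. Then turn the spindle shaft until the flat on it faces the hex key in its holder, slip the collar over the shaft with its set screw over that flat, and press it right down until its spring ring is fully squeezed. Finish while still gripping the collar and holding it pressed down there, ready for the screw to be tightened; leave the wooden shoe last, the jar and the hammer alone.

Things in the scene. Friction and masses are not known exactly. Their poses are not given: they have to be found in the camera images.
- machine: Bench spindle machine, fixed: green base 140 x 140 x 58 mm with a dark steel boss (42 mm diameter, its top 88 mm above the bench) in the middle of its top, and the upright shaft in the boss. Origin: on the bench under the shaft axis, z up. Its +x side (its far side, about away from the robot) carries the key holder, a dark steel post 36 mm wide and 108 mm high, 97 to 111 mm from the shaft axis.
- key_tip (a point): Tip of the steel hex key (6 mm thick, lying level in its holder), 80 mm from the shaft axis on the machine's +x side, 107 mm above the bench; the key points at the shaft.
- shaft (a joint): Turn of the shaft about its upright axis, rad, counter-clockwise positive seen from above; 0 = flat faces straight at the key. Starts turned away by 0.6 to 1.5. It turns with a light friction (0.04 N m) and stays where it is left.
- shaft_flat (a point): Middle of the flat, 7 mm from the shaft axis and 122 mm above the bench. Its x axis points straight out of the flat, z up. The flat runs the whole visible length of the shaft, 17 mm wide: the shaft is 22 mm thick where round, 18 mm across from flat to back, so fingers closing square on the flat close 4 mm further.
- shaft_top (a point): Centre of the shaft's top end, on its axis, 140 mm above the bench; its x axis points the way the flat faces. The steel shaft stands 36 mm out of the spring ring; its top edge has a 2 mm chamfer.
- spring_ring (a joint): How far the brass spring ring round the shaft is squeezed down, m: 0 free, 0.008 fully squeezed (a stop). It takes about 3 N to start and 8.5 N at the stop, and springs back when let go.
- ring_top (a point): Centre of the upper face of the brass spring ring (38 mm outside diameter), on the shaft axis, 104 mm above the bench when free, 96 mm when fully squeezed.
- collar: Loose aluminium shaft collar, 40 mm outside diameter, 24 mm high, bore 25 mm, 140 g, lying flat on the bench, bore upright. Origin: centre of its underside, z up along the bore. A dark set screw stands out of its rim along its +x, 12 mm above the underside. Inside, the screw's 7 mm thick point reaches to 9 mm from the bore axis, so the collar passes down the shaft only with the screw over the flat (within about 20 degrees). Grip it across its y sides, clear of the screw.
- collar_screw (a point): Outer end of the collar's set screw: 28.5 mm from the bore axis along the collar's +x, 12 mm above its underside; the head is 11 mm thick.
- socket: Fixed grey socket block 90 x 90 x 45 mm, with a 17.5 mm square hole, 30 mm deep, in the middle of its top, holding the plug. Origin: centre of its underside, z up.
- plug: Isolating plug, 71 mm long overall, 60 g, standing upright in the socket: a brass stem 16 mm square and 29 mm long, a black flange 26 x 44 x 6 mm and a black grip above it 18 mm thick (along x), 36 mm wide (along y), 36 mm high. Origin: centre of the stem's lower end, z up along the stem (16 mm above the bench while plugged in). Pull straight up: a sprung nose catches in a groove of the stem and lets go at 5 to 15 N; it is clear after 30 mm.
- plug_grip (a point): Middle of the plug's grip, 53 mm above the stem's lower end, 69 mm above the bench while plugged in.
- tray: Fixed empty plywood tray 140 x 140 mm, walls 25 mm high and 4 mm thick, floor 4 mm. Origin: centre of its underside.
- last: Wooden shoe last, about 184 x 66 x 74 mm, lying sole down on the bench; leave it alone. Origin: middle of its underside, x along its length towards the toe.
- jar: Amber glass jar with a white lid, 72 mm diameter, 110 mm high; leave it alone. Origin: centre of its underside.
- hammer: Hammer, 240 mm long, lying on the bench; leave it alone. Origin: middle of its underside, x along the handle towards the head.
Things that resemble listed ones, but are neither listed nor needed, are in the scene too. What is shaped like the collar but purple is not meant.

How it is judged:
By the outcome, as a careful person would: the job done as asked, in the order asked, and still so for the second after the job is handed in, while the arm keeps its last pose, push and grip.
It also fails if it takes over 67 s, if anything falls off the work surface, if the arm or the gripper's body presses on something with over 40 N, if the wrist force passes 120 N, or if a joint passes its speed limit or range.

## Working session

There is one attempt and no reset: what is moved stays moved. The work goes in short steps, Python scripts to look and compute and a shell command to move; the robot and the scene stay as the last step left them, time stands still between calls to the robot, and variables do not carry over. Pictures are saved under pics/ and viewed, and the job is handed in when it is done.

```bash
ls; mkdir -p pics; cat > h.py <<'E'
import numpy as np,cv2
from cell import arm
from scipy.spatial.transform import Rotation as R
def K(n):
    p=arm.camera_params(n); f=192/np.tan(np.radians(p['fovy'])/2)
    return p,f
def cam2world(n,s=None):
    p,f=K(n)
    if 'mount' in p:
        M=np.array(p['mount']); s=s or arm.observe()
        T=np.eye(4);T[:3,:3]=R.from_rotvec(s['ee_rot']).as_matrix();T[:3,3]=s['position']
        return T@M
    T=np.eye(4);T[:3,:3]=R.from_rotvec(np.ravel(p['rvec'])).as_matrix();T[:3,3]=np.ravel(p['tvec'])
    return np.linalg.inv(T)
def cloud(n,depth,s=None,T=None):
    p,f=K(n)
    Km=np.array([[f,0,p['cx']],[0,f,p['cy']],[0,0,1]])
    v,u=np.mgrid[0:384,0:512]
    pts=cv2.undistortPoints(np.stack([u,v],-1).reshape(-1,1,2).astype(float),Km,np.array([p['k1'],0,0,0.])).reshape(384,512,2)
    P=np.dstack([pts[...,0]*depth,pts[...,1]*depth,depth])
    T=cam2world(n,s) if T is None else T
    W=P@T[:3,:3].T+T[:3,3]; W[depth<=0]=np.nan
    return W
def proj(n,X,s=None):
    p,f=K(n); T=np.linalg.inv(cam2world(n,s)); c=T[:3,:3]@np.array(X)+T[:3,3]
    x=c[:2]/c[2]; r2=x@x; x=x*(1+p['k1']*r2); return x*f+[p['cx'],p['cy']]
def shot(n,name):
    s=arm.observe(); im,d=arm.get_image(n); cv2.imwrite(f'pics/{name}.png',im[...,::-1])
    W=cloud(n,d,s); np.savez(f'pics/{name}.npz',im=im,d=d,W=W)
    return im,d,W,s
E
python3 - <<'E'
from h import *
for n in ['scene','side','wrist']:
    shot(n,n+'0')
s=arm.observe();print(s)
E
```

```text
pics
{'clock': 0.15, 'joints': array([-1.39860131,  0.4350524 ,  0.02498056,  1.57388917, -0.01162071,
        1.13404509, -0.07506158]), 'dq': array([-1.91945255e-05,  1.54537152e-04, -5.73397085e-04, -4.85020302e-03,
        1.08285843e-03, -2.80453394e-03,  9.50293308e-04]), 'joint_efforts': array([ 2.38534471e-03, -6.68256283e+01,  9.86329168e-01, -3.14694035e+01,
       -6.04197546e-02,  3.93397920e-02,  9.25117297e-05]), 'position': array([0.1695265 , 0.60114512, 0.22613147]), 'ee_rot': array([-4.30349708e-01, -3.11190194e+00,  1.95810227e-03]), 'force': array([0.01683468, 0.70884913, 0.21759338]), 'ft_torque': array([ 0.00724878, -0.04388163, -0.03649956]), 'width': 0.9961303092738637}
```

View pics/scene0.png

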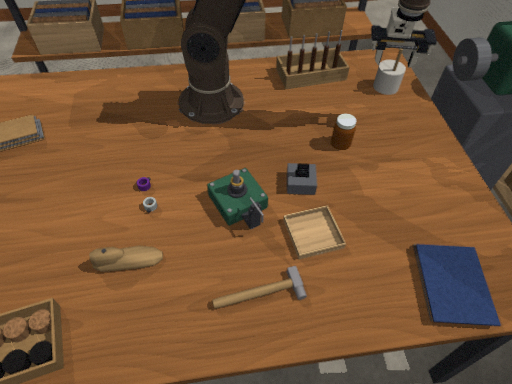

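View pics/side0.png

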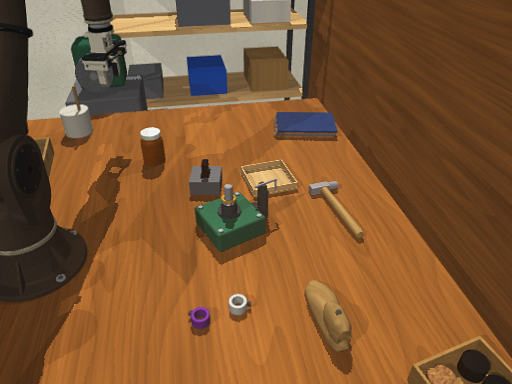

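View pics/wrist0.png

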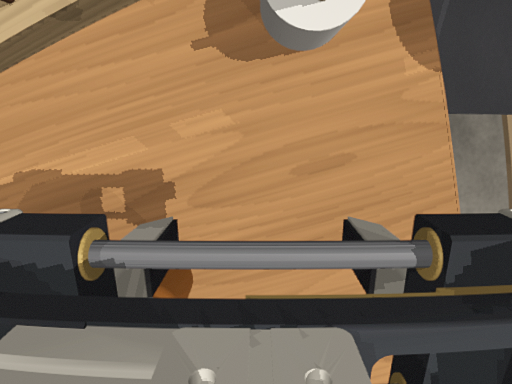

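Scene view: the machine is at (240,195), the plug and socket at (302,178), the tray at (314,231), the aluminium collar at (150,204) and the purple look-alike at (144,184). Next I'll measure them.

```bash
python3 - <<'E'
from h import *
np.set_printoptions(precision=4,suppress=True)
for n in ['scene','side']:
    W=np.load(f'pics/{n}0.npz')['W']
    for l in ['machine','shaft','spring_ring','key_tip','collar','socket','plug','tray','jar','last','hammer']:
        for r in arm.masks_of(n,l)[:3]:
            m=r['pixels']; P=W[m]; P=P[~np.isnan(P[:,0])]
            if r['conf']<.2 or len(P)<3: continue
            t=P[P[:,2]>np.percentile(P[:,2],97)-0.006]
            print(n,l,round(r['conf'],2),np.round(r['rect']),m.sum(),'med',np.median(P,0),'lo',np.percentile(P,3,0),'hi',np.percentile(P,97,0),'topmean',t.mean(0))
print(arm.observe()['clock'])
E
```

```text
scene machine 0.64 [236. 198.  60.  58.] 2390 med [0.5202 0.0459 0.058 ] lo [ 0.4344 -0.0305  0.0125] hi [0.5971 0.1184 0.1117] topmean [0.5396 0.0619 0.1179]
scene shaft 0.6 [237. 176.  10.  10.] 81 med [0.4965 0.0426 0.1265] lo [0.4842 0.0345 0.1037] hi [0.5023 0.0529 0.1415] topmean [0.4931 0.0421 0.1394]
scene key_tip 0.76 [236. 198.  58.  59.] 2446 med [0.5202 0.0465 0.0579] lo [ 0.4325 -0.0296  0.009 ] hi [0.5973 0.1158 0.1122] topmean [0.5377 0.0611 0.1192]
scene key_tip 0.32 [316. 233.  62.  52.] 2253 med [0.6382 0.2524 0.0057] lo [0.5683 0.1804 0.001 ] hi [0.7116 0.3204 0.0265] topmean [0.6443 0.2517 0.0247]
scene collar 0.72 [149. 206.  14.  12.] 174 med [ 0.4769 -0.2219  0.0175] lo [ 0.456  -0.2388 -0.0003] hi [ 0.4985 -0.2036  0.0263] topmean [ 0.4727 -0.2215  0.0232]
scene collar 0.46 [145. 184.  16.  16.] 163 med [ 0.3913 -0.2411  0.0171] lo [ 0.3722 -0.2589  0.0003] hi [ 0.4103 -0.2231  0.026 ] topmean [ 0.3914 -0.2418  0.0229]
scene socket 0.96 [300. 180.  37.  33.] 768 med [0.4754 0.2458 0.0436] lo [0.4012 0.2077 0.0004] hi [0.4968 0.3007 0.0488] topmean [0.453  0.25
[... 2734 characters left out ...]
42 0.0929 0.0012] hi [0.7049 0.3187 0.0899] topmean [0.6077 0.0878 0.1041]
side jar 0.73 [153. 147.  24.  38.] 745 med [0.2886 0.4049 0.0719] lo [0.2575 0.394  0.0088] hi [0.3183 0.4484 0.1122] topmean [0.2864 0.427  0.1105]
side last 0.82 [329. 316.  46.  76.] 1957 med [ 0.6437 -0.3213  0.0399] lo [ 0.6232 -0.3715  0.012 ] hi [ 0.673  -0.2118  0.0732] topmean [ 0.6535 -0.3399  0.0711]
side last 0.42 [206. 170.  14.  20.] 165 med [0.4432 0.2387 0.0661] lo [0.4296 0.2297 0.0025] hi [0.4606 0.3784 0.0884] topmean [0.4431 0.2496 0.0868]
side hammer 0.56 [336. 210.  53.  55.] 766 med [0.7967 0.0742 0.0224] lo [ 0.7488 -0.0616  0.007 ] hi [0.8246 0.169  0.0274] topmean [0.7957 0.0737 0.0247]
1.25
```

```bash
python3 - <<'E'
from h import *
np.set_printoptions(precision=4,suppress=True)
s=arm.observe();print(R.from_rotvec(s['ee_rot']).as_matrix())
print(arm.camera_params('wrist'))
def yaw(P):
    c,sz,a=cv2.minAreaRect((P[:,:2]*1000).astype(np.float32)); return np.array(c)/1000,sz,a
for n in ['scene','side']:
    W=np.load(f'pics/{n}0.npz')['W']
    def sel(x,y,r,z0,z1):
        return W[(abs(W[...,0]-x)<r)&(abs(W[...,1]-y)<r)&(W[...,2]>z0)&(W[...,2]<z1)]
    for nm,a in dict(socket=(.45,.25,.09,.04,.05),grip=(.445,.25,.04,.078,.095),mach=(.49,.04,.13,.054,.062),post=(.59,.07,.05,.1,.112),tray=(.64,.25,.09,.02,.03)).items():
        P=sel(*a)
        try: print(n,nm,len(P),yaw(P),P.mean(0))
        except Exception as e: print(nm,e)
for f,x0,y0,nm in [('scene0',180,130,'zs'),('side0',170,140,'zd')]:
    im=cv2.imread(f'pics/{f}.png')[y0:y0+130,x0:x0+170]; cv2.imwrite(f'pics/{nm}.png',cv2.resize(im,None,fx=4.5,fy=4.5,interpolation=cv2.INTER_CUBIC))
E
```

```text
[[-0.9625  0.2715  0.    ]
 [ 0.2715  0.9625  0.0001]
 [-0.      0.0001 -1.    ]]
{'fovy': 64.5981878097249, 'cx': 259.9225035826805, 'cy': 190.69029679518528, 'k1': -0.0715619091642228, 'mount': array([[ 0.    , -0.9696, -0.2448,  0.066 ],
       [ 1.    ,  0.0001, -0.0003, -0.0024],
       [ 0.0004, -0.2448,  0.9696, -0.1567],
       [ 0.    ,  0.    ,  0.    ,  1.    ]])}
scene socket 488 (array([0.4464, 0.2548]), (90.06326293945312, 94.33609008789062), 78.6736068725586) [0.4533 0.2525 0.0452]
scene grip 72 (array([0.4455, 0.2546]), (34.273746490478516, 21.68779754638672), 80.37776947021484) [0.4482 0.2534 0.0856]
scene mach 1247 (array([0.5109, 0.0512]), (181.89706420898438, 139.40965270996094), 22.133928298950195) [0.5018 0.0426 0.058 ]
scene post 74 (array([0.5971, 0.0836]), (66.65293884277344, 23.90748405456543), 7.770910739898682) [0.5943 0.0845 0.1075]
scene tray 325 (array([0.6392, 0.2511]), (143.27346801757812, 142.94688415527344), 7.18683385848999) [0.644  0.2508 0.0246]
side socket 452 (array([0.443 , 0.2506]), (98.66062927246094, 90.91470336914062), 79.62509155273438) [0.4421 0.2434 0.045 ]
side grip 56 (array([0.4433, 0.2508]), (40.308753967285156, 17.830568313598633), 82.86812591552734) [0.4435 0.2479 0.0854]
side mach 1391 (array([0.5061, 0.0476]), (179.19935607910156, 142.5872802734375), 21.989063262939453) [0.4883 0.026  0.0581]
side post 80 (array([0.5928, 0.0799]), (65.37657165527344, 25.55976104736328), 6.9803266525268555) [0.5913 0.0796 0.1074]
side tray 225 (array([0.6361, 0.2474]), (141.6815948486328, 146.5799102783203), 7.160510540008545) [0.6387 0.2473 0.0237]
```

View pics/zs.png

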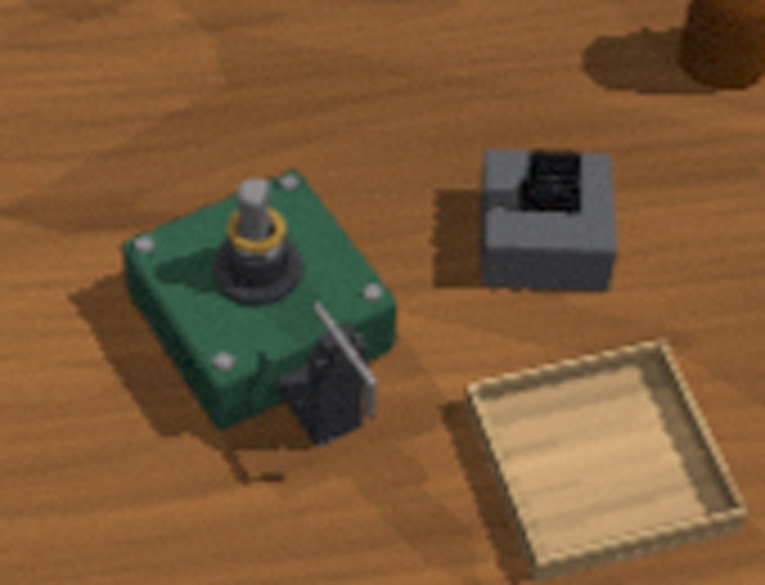

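View pics/zd.png

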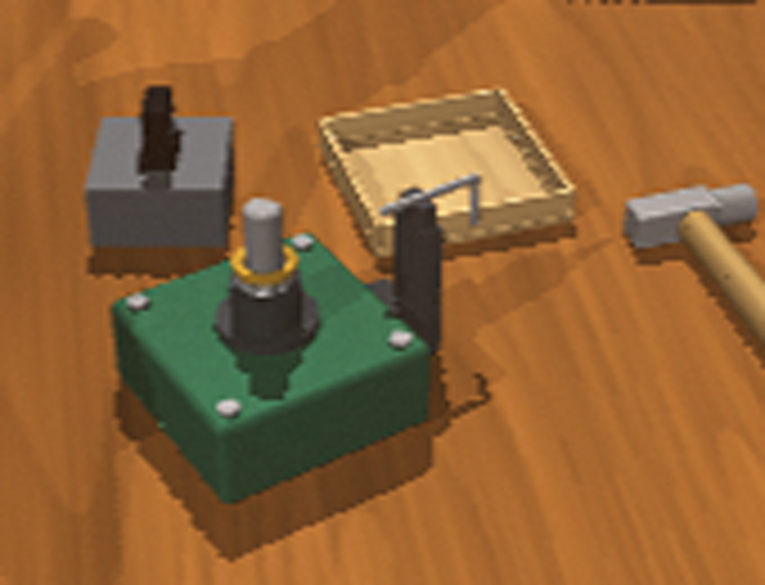

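Plug top is at 0.087 m, as expected. The plug's x axis is at about −10.5°, and machine +x is at about 22°. I'll hover over the plug now, keeping above the jar.

```bash
cat >> h.py <<'E'
def goto(pos,yaw=None,s=None):
    "yaw: world deg of tool y, tool down. prints turn about tool z then shift in tool axes after turn"
    s=s or arm.observe(); M=R.from_rotvec(s['ee_rot']).as_matrix()
    cur=np.degrees(np.arctan2(M[1,1],M[0,1]))
    yaw=cur if yaw is None else yaw
    dz=-((yaw-cur+180)%360-180)
    y=np.radians(yaw); Y=np.array([np.cos(y),np.sin(y),0]);Z=np.array([0,0,-1.]);X=np.cross(Y,Z)
    d=np.array(pos)-s['position']
    print('yaw now %.1f turnz %.1f; shift mm x %.1f y %.1f z %.1f'%(cur,dz,*(1000*np.array([d@X,d@Y,d@Z]))),'tilt %.2f'%np.degrees(np.arccos(-M[2,2])))
E
python3 -m pendant '[[[0,0,0],[0,0,-5.2],0.0918],[[-0.025,-0.022,0],[0,0,0],0.0918],[[-0.042,-0.037,0],[0,0,0],0.0918],[[-0.042,-0.037,0],[0,0,0],0.0918],[[-0.042,-0.037,0],[0,0,0],0.0918],[[-0.042,-0.037,0],[0,0,0],0.0918],[[-0.042,-0.037,0],[0,0,0],0.0918],[[-0.042,-0.037,0],[0,0,0],0.0918],[[-0.042,-0.037,0],[0,0,0],0.0918],[[-0.010,-0.009,0],[0,0,0],0.0918]]' 50
python3 -m pendant '[[[0,0,0],[0,0,0],0.0918]]'
python3 - <<'E'
from h import *
im,d,W,s=shot('wrist','w1'); goto([.4444,.2527,.17],79.5,s); print(s['clock'])
E
```

```text
clock: 2.5
position: [0.4423, 0.2525, 0.227]
ee_rot: [0.298, 3.126, -0.001]
force: [-0.7, 0.3, 0.1]
width: 0.997
clock: 2.62
position: [0.4403, 0.2558, 0.2268]
ee_rot: [0.292, 3.128, 0.0]
force: [-0.5, 1.3, 0.2]
width: 0.999
yaw now 79.3 turnz -0.2; shift mm x -4.6 y -2.3 z 56.8 tilt 0.02
2.625
```

View pics/w1.png

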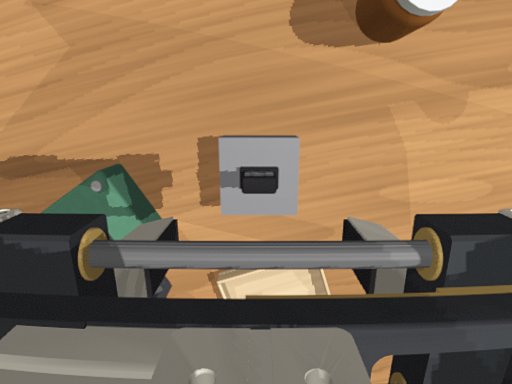

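The wrist picture shows the socket squared with the picture, with the black plug at (259,179). I'll measure it from this view.

```bash
python3 - <<'E'
from h import *
np.set_printoptions(precision=4,suppress=True)
W=np.load('pics/w1.npz')['W']
def sel(x,y,r,z0,z1): return W[(abs(W[...,0]-x)<r)&(abs(W[...,1]-y)<r)&(W[...,2]>z0)&(W[...,2]<z1)]
for a in [(.445,.25,.09,.04,.048),(.445,.25,.03,.078,.095)]:
    P=sel(*a); print(len(P),cv2.minAreaRect((P[:,:2]*1000).astype(np.float32)),P.mean(0))
goto([.4444,.2527,.057],79.5)
E
```

```text
5043 ((442.8108825683594, 250.82119750976562), (90.12474822998047, 90.13235473632812), 79.15898895263672) [0.4407 0.2513 0.0436]
620 ((442.57989501953125, 250.97499084472656), (34.61186981201172, 17.53692054748535), 79.48941040039062) [0.4421 0.251  0.0851]
yaw now 79.5 turnz -0.0; shift mm x -5.7 y -3.4 z 169.7 tilt 0.04
```

```bash
python3 - <<'E'
from h import *
goto([.443,.2515,.057],79.3); print(arm.observe()['position'])
E
```

```text
yaw now 79.5 turnz 0.2; shift mm x -4.5 y -4.8 z 169.7 tilt 0.04
[0.43943751 0.25707769 0.22672519]
```

```bash
python3 -m pendant '[[[-0.004,-0.004,0.03],[0,0,0],0.0918],[[0,0,0.03],[0,0,0],0.0918],[[0,0,0.025],[0,0,0],0.0918],[[0,0,0.0],[0,0,0],0.0918],[[0,0,0],[0,0,0],0.0918]]'
python3 - <<'E'
from h import *
np.set_printoptions(precision=4,suppress=True)
im,d,W,s=shot('wrist','w2')
def sel(x,y,r,z0,z1): return W[(abs(W[...,0]-x)<r)&(abs(W[...,1]-y)<r)&(W[...,2]>z0)&(W[...,2]<z1)]
for a in [(.445,.25,.09,.04,.048),(.445,.25,.03,.078,.095)]:
    P=sel(*a); print(len(P),cv2.minAreaRect((P[:,:2]*1000).astype(np.float32)),P.mean(0))
goto([.443,.2515,.057],79.3,s); print(s['position'],arm.observe()['position'])
E
```

```text
clock: 3.3
position: [0.443, 0.2529, 0.1426]
ee_rot: [0.286, 3.128, 0.001]
force: [0.8, 0.4, 0.3]
width: 0.999
8370 ((443.07403564453125, 251.294921875), (89.85736083984375, 89.82100677490234), 79.46790313720703) [0.4394 0.2521 0.0437]
1146 ((442.31549072265625, 251.07485961914062), (35.246158599853516, 18.32790756225586), 79.94766235351562) [0.4418 0.2511 0.085 ]
yaw now 79.6 turnz 0.3; shift mm x -0.3 y -1.4 z 85.6 tilt 0.06
[0.443  0.2529 0.1426] [0.4434 0.2528 0.1428]
```

View pics/w2.png

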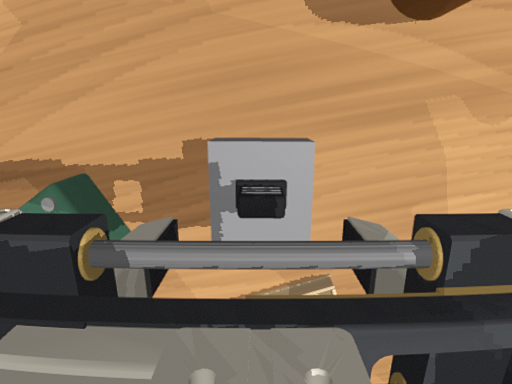

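Plug confirmed at (0.4425, 0.2512). Now I'll descend and grip.

```bash
python3 -m pendant '[[[0.000,-0.0015,0.03],[0,0,0],0.0918],[[0,0,0.03],[0,0,0],0.0918],[[0,0,0.025],[0,0,0],0.0918],[[0,0,0],[0,0,0],0.0918],[[0,0,0],[0,0,0],0.02],[[0,0,0],[0,0,0],0.02],[[0,0,0],[0,0,0],0.02],[[0,0,0],[0,0,0],0.02]]' 50
python3 -m pendant '[[[0,0,0],[0,0,0],0.02]]' 50
```

```text
clock: 4.35
position: [0.4431, 0.2502, 0.0571]
ee_rot: [0.289, 3.128, 0.001]
force: [-0.1, -0.0, 0.4]
width: 0.614
clock: 4.47
position: [0.4429, 0.2501, 0.0569]
ee_rot: [0.289, 3.128, 0.0]
force: [0.1, -0.5, 0.8]
width: 0.504
```

```bash
python3 -m pendant '[[[0,0,0],[0,0,0],0.02],[[0,0,0],[0,0,0],0.02],[[0,0,0],[0,0,0],0.02]]' 50
python3 -m pendant '[[[0,0,-0.004],[0,0,0],0.02],[[0,0,-0.006],[0,0,0],0.02],[[0,0,-0.01],[0,0,0],0.02],[[0,0,-0.015],[0,0,0],0.02],[[0,0,-0.025],[0,0,0],0.02],[[0,0,-0.03],[0,0,0],0.02],[[0,0,0],[0,0,0],0.02]]' 50
python3 - <<'E'
from h import *
im,d,W,s=shot('wrist','w3');shot('side','s3');print(s['width'])
goto([.642,.252,.12],79.5,s)
E
```

```text
clock: 4.85
position: [0.4437, 0.2524, 0.0573]
ee_rot: [0.287, 3.127, 0.005]
force: [0.2, 6.5, 0.7]
width: 0.386
clock: 5.72
position: [0.4441, 0.2506, 0.1487]
ee_rot: [0.289, 3.125, 0.004]
force: [-0.1, 0.6, -0.4]
width: 0.391
0.3907500023307497
yaw now 79.4 turnz -0.1; shift mm x -194.4 y 37.5 z 28.7 tilt 0.21
```

View pics/s3.png

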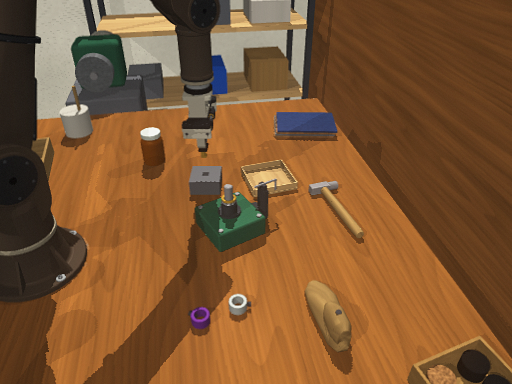

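Plug is out and held; the socket hole shows empty at (206,173). I'll carry it over the tray and tilt it.

```bash
python3 -m pendant '[[[-0.03,0.006,0],[0,0,0],0.02],[[-0.045,0.009,0],[0,0,0],0.02],[[-0.05,0.009,0],[0,0,0],0.02],[[-0.045,0.009,0],[0,0,0],0.02],[[-0.03,0.005,0],[0,0,0],0.02],[[0,0,0],[0,-10,0],0.02],[[0,0,0],[0,-10,0],0.02],[[0,0,0],[0,-10,0],0.02],[[0,0,0],[0,-10,0],0.02],[[0,0,0],[0,0,0],0.02]]' 50
python3 - <<'E'
from h import *
s=arm.observe(); M=R.from_rotvec(s['ee_rot']).as_matrix(); print(M.round(3),s['position'],s['width'],M.T@(np.array([.648,.252,.044])-s['position']))
shot('side','s4')
E
```

```text
clock: 7.08
position: [0.6454, 0.2502, 0.1392]
ee_rot: [0.227, 2.508, -0.097]
force: [0.0, 0.4, -0.9]
width: 0.392
[[-0.798  0.185  0.573]
 [ 0.14   0.983 -0.122]
 [-0.586 -0.017 -0.81 ]] [0.64538806 0.25016031 0.1392358 ] 0.3916079777966891 [0.0539806  0.00390879 0.07842755]
```

View pics/s4.png

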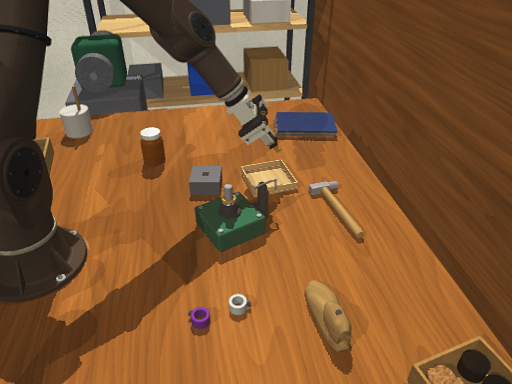

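```bash
python3 -m pendant '[[[0.02,0.001,0.03],[0,0,0],0.02],[[0.02,0.002,0.03],[0,0,0],0.02],[[0.014,0.001,0.018],[0,0,0],0.02],[[0,0,0],[0,0,0],0.02],[[0,0,0],[0,0,0],0.02]]' 50
python3 - <<'E'
from h import *
s=arm.observe(); print(s['position'],s['force'])
shot('scene','c5')
im=cv2.imread('pics/c5.png')[150:280,230:400]; cv2.imwrite('pics/c5z.png',cv2.resize(im,None,fx=4,fy=4))
E
```

```text
clock: 7.75
position: [0.6543, 0.2464, 0.0586]
ee_rot: [0.245, 2.503, -0.097]
force: [-0.9, 0.4, 0.4]
width: 0.391
[0.65432888 0.24637658 0.05863821] [-0.90658163  0.43915547  0.41243803]
```

View pics/c5z.png

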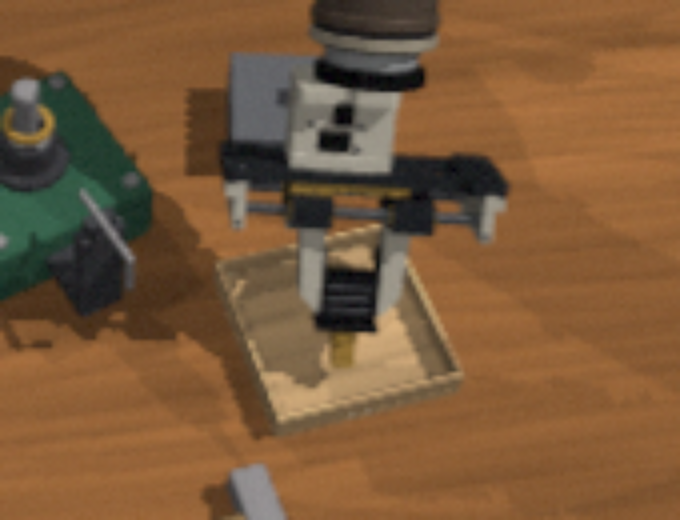

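```bash
python3 -m pendant '[[[0.009,0,0.003],[0,0,0],0.02],[[0.006,0,0.003],[0,0,0],0.02],[[0,0,0],[0,0,0],0.02],[[0,0,0],[0,0,0],0.06],[[0,0,0],[0,0,0],0.06],[[0,0,0],[0,0,0],0.06],[[0,0,0],[0,0,0],0.06]]' 50
python3 - <<'E'
from h import *
s=arm.observe(); print(s['position'],s['force'],s['width'])
shot('scene','c6')
im=cv2.imread('pics/c6.png')[150:280,230:400]; cv2.imwrite('pics/c6z.png',cv2.resize(im,None,fx=4,fy=4))
E
```

```text
clock: 8.68
position: [0.6443, 0.2493, 0.0441]
ee_rot: [0.241, 2.503, -0.098]
force: [-0.9, 0.2, 0.1]
width: 0.654
[0.64433554 0.24930019 0.04414871] [-0.914807    0.16754539  0.13165257] 0.6538738755634659
```

View pics/c6z.png

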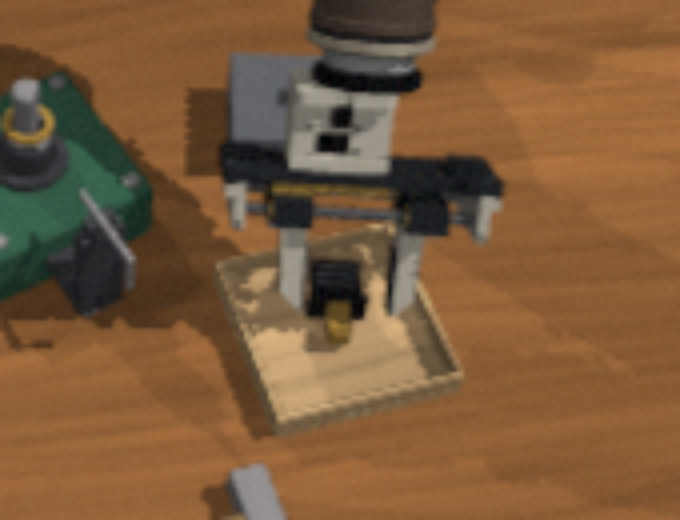

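The plug lies in the tray: black grip at (335,290), brass stem at (340,320) in the zoom. I'll retract, untilt, and go over the shaft.

```bash
python3 -m pendant '[[[0,0,-0.03],[0,0,0],0.07],[[0,0,-0.045],[0,0,0],0.0918],[[0,0,-0.05],[0,0,0],0.0918],[[0,0,-0.05],[0,0,0],0.0918],[[0,0,-0.02],[0,9,0],0.0918],[[0,0,0],[0,10,0],0.0918],[[0,0,0],[0,10,0],0.0918],[[0,0,0],[0,9,0],0.0918],[[0,0,0],[0,0,0],0.0918]]' 50
python3 - <<'E'
from h import *
s=arm.observe(); print(s['position'],R.from_rotvec(s['ee_rot']).as_matrix().round(3),s['joints'])
goto([.505,.038,.23],79.5,s)
E
```

```text
clock: 9.85
position: [0.5407, 0.2652, 0.1957]
ee_rot: [0.331, 3.072, -0.051]
force: [-0.1, 0.1, -1.3]
width: 0.999
[0.54071622 0.26522642 0.19566085] [[-0.976  0.213  0.047]
 [ 0.212  0.977 -0.038]
 [-0.054 -0.027 -0.998]] [-0.64937408  0.40943499  0.09593081  1.70072602  0.02277852  1.01355137
  0.78274434]
yaw now 77.7 turnz -1.8; shift mm x -6.3 y -229.9 z -34.3 tilt 3.48
```

```bash
cat >> h.py <<'E'
def level(yaw,s=None):
    s=s or arm.observe(); M=R.from_rotvec(s['ee_rot'])
    y=np.radians(yaw); Y=np.array([np.cos(y),np.sin(y),0]);Z=np.array([0,0,-1.]);X=np.cross(Y,Z)
    T=R.from_matrix(np.c_[X,Y,Z]); print('turn deg',np.degrees((M.inv()*T).as_rotvec()).round(2))
E
python3 -c "
from h import *
level(79.5)"
python3 -m pendant '[[[0,0,-0.015],[0,0,0],0.0918],[[0,-0.03,-0.015],[0,0,0],0.0918],[[0,-0.045,0],[0,0,0],0.0918],[[0,-0.045,0],[0,0,0],0.0918],[[0,-0.045,0],[0,0,0],0.0918],[[-0.005,-0.04,0],[0,0,0],0.0918],[[0,-0.02,0],[0,0,0],0.0918],[[0,0,0],[0,0,0],0.0918],[[0,0,0],[0,0,0],0.0918]]' 50
python3 - <<'E'
from h import *
s=arm.observe(); print(s['position'],s['joints'])
level(79.5,s)
shot('wrist','w7')
shot('scene','c7')
im=cv2.imread('pics/c7.png')[170:280,230:370]; cv2.imwrite('pics/c7z.png',cv2.resize(im,None,fx=4,fy=4))
E
```

```text
turn deg [-1.61  3.09 -1.79]
clock: 10.98
position: [0.4942, 0.05, 0.2325]
ee_rot: [0.316, 3.073, -0.05]
force: [-0.3, 0.6, -0.9]
width: 1.002
[0.49419691 0.05000451 0.23246577] [-0.38749345  0.19178723  0.16954822  1.9164017   0.01737711  0.99750942
  1.13491837]
turn deg [-1.56  3.11 -1.25]
```

View pics/w7.png

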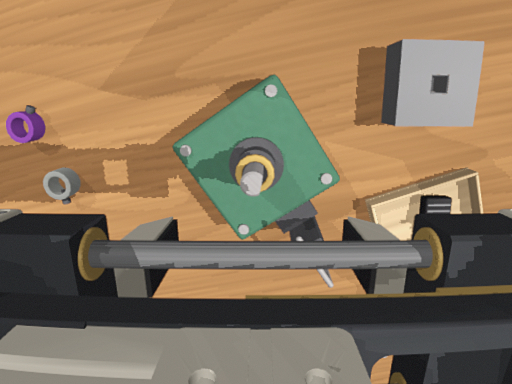

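View pics/c7z.png

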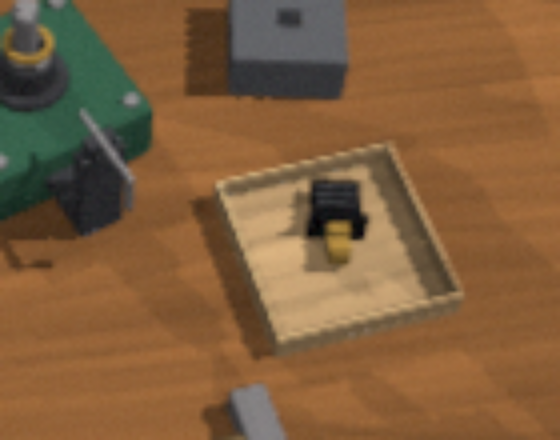

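The plug lies in the tray, and the shaft top is at (252,182). I'll zoom in on the shaft for the flat, and on the collar.

```bash
python3 - <<'E'
from h import *
np.set_printoptions(precision=4,suppress=True)
z=np.load('pics/w7.npz');W=z['W'];im=cv2.imread('pics/w7.png')
a=cv2.resize(im[140:215,215:295],None,fx=7,fy=7,interpolation=cv2.INTER_CUBIC)
b=cv2.resize(im[155:215,30:95],None,fx=3,fy=3,interpolation=cv2.INTER_CUBIC)
c=np.zeros((525,560+200,3),np.uint8);c[:a.shape[0],:560]=a;c[:b.shape[0],562:562+b.shape[1]]=b
cv2.imwrite('pics/w7z.png',c)
m=(abs(W[...,0]-.49)<.03)&(abs(W[...,1]-.038)<.03)
for z0,z1 in [(.134,.145),(.1,.107)]:
    P=W[m&(W[...,2]>z0)&(W[...,2]<z1)]; print(len(P),P.mean(0),cv2.minEnclosingCircle((P[:,:2]*1000).astype(np.float32)))
P=W[(abs(W[...,0]-.47)<.05)&(abs(W[...,1]+.225)<.04)&(W[...,2]>.02)&(W[...,2]<.03)];print(len(P),P.mean(0))
E
```

```text
449 [0.4871 0.0385 0.1383] ((487.9453125, 39.03653335571289), 11.160707473754883)
542 [0.4836 0.0417 0.1025] ((488.1005554199219, 39.62314224243164), 18.81809425354004)
415 [ 0.4701 -0.2257  0.0224]
```

View pics/w7z.png

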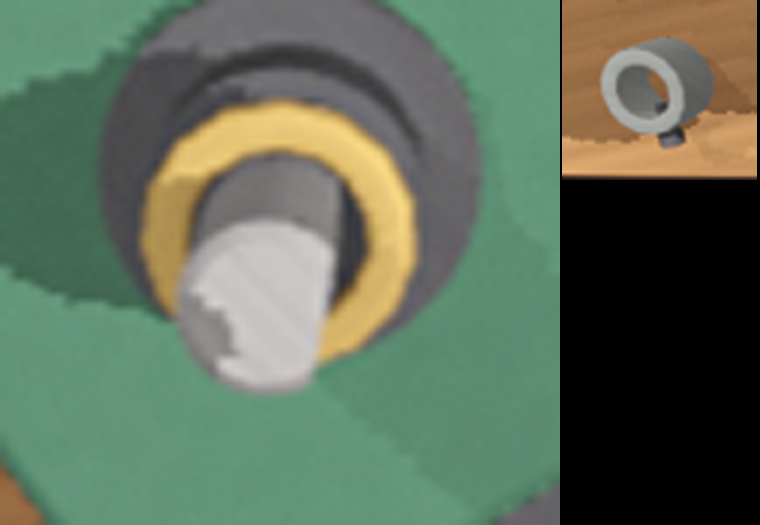

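```bash
python3 - <<'E'
from h import *
z=np.load('pics/w7.npz');W=z['W']
m=(abs(W[...,0]-.488)<.02)&(abs(W[...,1]-.039)<.02)&(W[...,2]>.134)&(W[...,2]<.145)
P=W[m][:,:2]*1000
best=min((lambda c,a:(np.inf,))(0,0) for _ in [0])
from scipy.optimize import minimize
th=np.radians(np.arange(0,360,5))
S=np.array([np.percentile(P@[np.cos(t),np.sin(t)],99.3) for t in th])
# model: circle r=10 center c, chord at d=7 normal phi
def model(p):
    cx,cy,r,phi=p; d=7/11*r
    k=np.arccos(d/r); dl=np.abs((th-phi+np.pi)%(2*np.pi)-np.pi)
    sup=np.where(dl>=k,r,r*np.cos(k-dl))
    return cx*np.cos(th)+cy*np.sin(th)+sup
r=min((minimize(lambda p:((model(p)-S)**2).sum(),[488,39,10.5,np.radians(f)],method='Nelder-Mead',options=dict(maxiter=4000)) for f in range(0,360,30)),key=lambda r:r.fun)
print(r.x[:3],np.degrees(r.x[3]),r.fun)
# machine yaw from wrist
q=W[(abs(W[...,0]-.49)<.12)&(abs(W[...,1]-.04)<.12)&(W[...,2]>.053)&(W[...,2]<.062)]
print(cv2.minAreaRect((q[:,:2]*1000).astype(np.float32)))
E
```

```text
[487.94104232  39.23617656  10.23843146] 67.57141681290209 3.3213003047890846
((506.7867736816406, 47.07817077636719), (178.3538818359375, 138.5754852294922), 22.218055725097656)
```

Shaft axis is at (0.4883, 0.0393). The flat faces ~68° and the key direction is 22.2°, so the shaft needs about −46°. I'll align the jaws with the flat.

```bash
python3 -c "
from h import *
level(68)"
python3 -m pendant '[[[0,0,0],[0,3.1,5],0.0918],[[0,0,0],[-1.6,0,5],0.0918],[[0,0,0],[0,0,0],0.0918],[[0,0,0],[0,0,0],0.0918]]' 20
python3 - <<'E'
from h import *
s=arm.observe(); print(s['position'])
level(68,s);goto([.4883,.0393,.11],None,s)
E
```

```text
turn deg [-1.26  3.22 10.24]
clock: 11.58
position: [0.4944, 0.0486, 0.232]
ee_rot: [0.593, 3.082, 0.004]
force: [0.4, 0.5, -0.3]
width: 0.998
[0.49440111 0.04862955 0.23195447]
turn deg [0.16 0.15 0.21]
yaw now 68.2 turnz -0.0; shift mm x 2.2 y -10.9 z 122.0 tilt 0.22
```

```bash
python3 -m pendant '[[[0.002,-0.011,0.03],[0,0,0],0.0918],[[0,0,0.035],[0,0,0],0.07],[[0,0,0],[0,0,0],0.06],[[0,0,0],[0,0,0],0.05]]' 20
python3 - <<'E'
from h import *
im,d,W,s=shot('wrist','w8'); print(s['position'],s['width'])
goto([.4883,.0393,.11],None,s)
m=(abs(W[...,0]-.488)<.02)&(abs(W[...,1]-.039)<.02)&(W[...,2]>.134)&(W[...,2]<.145)
print(m.sum(),cv2.minEnclosingCircle((W[m][:,:2]*1000).astype(np.float32)),W[m].mean(0))
E
```

```text
clock: 12.08
position: [0.4894, 0.0391, 0.168]
ee_rot: [0.596, 3.08, 0.005]
force: [0.3, 0.8, 0.7]
width: 0.724
[0.48937657 0.03909406 0.16800799] 0.724198195098265
yaw now 68.1 turnz -0.0; shift mm x 1.1 y -0.2 z 58.0 tilt 0.29
772 ((488.27227783203125, 39.5931396484375), 11.222428321838379) [0.48693766 0.03875765 0.13824698]
```

View pics/w8.png

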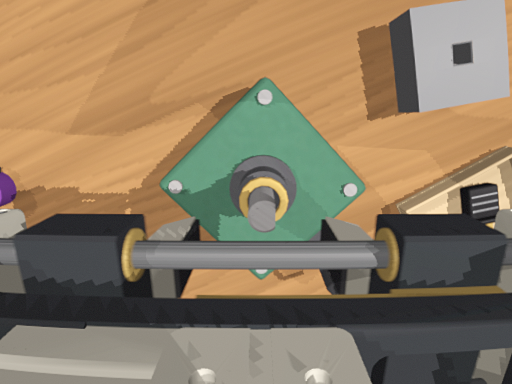

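```bash
python3 -m pendant '[[[0.001,0,0.025],[0,0,0],0.045],[[0,0,0.025],[0,0,0],0.04],[[0,0,0.008],[0,0,0],0.04],[[0,0,0],[0,0,0],0.03],[[0,0,0],[0,0,0],0.01],[[0,0,0],[0,0,0],0.01],[[0,0,0],[0,0,0],0.01],[[0,0,0],[0,0,0],0.01]]' 20
python3 -c "
from h import *
s=arm.observe();print(s['width']*.0918,s['force'],s['ft_torque'],s['joints']);goto([.4883,.0393,.11],None,s)"
```

```text
clock: 13.12
position: [0.4891, 0.0402, 0.11]
ee_rot: [0.596, 3.079, 0.007]
force: [0.7, 5.2, 7.0]
width: 0.189
0.017389500690127 [0.73405166 5.2335639  6.99433121] [ 0.84146386 -0.09458945 -0.03447343] [-0.32937827  0.35734754  0.17905838  2.04917846 -0.09650718  0.73609896
  1.09807164]
yaw now 68.1 turnz -0.0; shift mm x 0.5 y -1.1 z -0.0 tilt 0.40
```

Closed at 17.4 mm, so it's square on the flat. Now I'll turn by +46° about tool z, orbiting about the shaft axis (2 mm off the pad midpoint).

```bash
python3 -m pendant '[[[0.00035,0.0005,0],[0,0,8],0.01],[[0.00035,0,0],[0,0,8],0.01],[[0.00035,0,0],[0,0,8],0.01],[[0.00035,0,0],[0,0,8],0.01],[[0.00035,0,0],[0,0,8],0.01],[[0.0002,0,0],[0,0,6],0.01],[[0,0,0],[0,0,0],0.01],[[0,0,0],[0,0,0],0.01]]' 30
python3 -c "
from h import *
s=arm.observe();print(s['width']*.0918,s['force'],s['ft_torque'],s['joints']);goto([.4883,.0393,.11],22.2,s)"
```

```text
clock: 14.12
position: [0.4882, 0.0413, 0.11]
ee_rot: [1.753, 2.602, 0.009]
force: [2.3, 3.5, 6.1]
width: 0.191
0.017495138247125876 [2.30483709 3.54862653 6.07247447] [ 0.32968878 -0.23624229 -0.02987992] [-0.4910305   0.3673828   0.38512028  2.06398903 -0.20476541  0.73874175
  0.40699513]
yaw now 22.1 turnz -0.1; shift mm x -1.9 y -0.6 z -0.0 tilt 0.40
```

Turned; tool yaw is 22.1° (target 22.2°). The two grips put the shaft axis at (0.490, 0.042), 3 mm from the wrist-camera estimate, so that camera has a small bias. I'll release, lift and check.

```bash
python3 -m pendant '[[[0,0,0],[0,0,0],0.05],[[0,0,0],[0,0,0],0.05],[[0,0,0],[0,0,0],0.05],[[0,0,-0.02],[0,0,0],0.05],[[0,0,-0.03],[0,0,0],0.05],[[0,0,-0.04],[0,0,0],0.05],[[0,0,-0.03],[0,0,0],0.05],[[0,0,0],[0,0,0],0.05],[[0,0,0],[0,0,0],0.06]]' 30
python3 - <<'E'
from h import *
from scipy.optimize import minimize
im,d,W,s=shot('wrist','w9'); print(s['position'],s['force'])
a=cv2.resize(cv2.imread('pics/w9.png')[130:290,180:360],None,fx=4,fy=3.7,interpolation=cv2.INTER_CUBIC);cv2.imwrite('pics/w9z.png',a)
m=(abs(W[...,0]-.488)<.025)&(abs(W[...,1]-.039)<.025)&(W[...,2]>.134)&(W[...,2]<.145)
P=W[m][:,:2]*1000
th=np.radians(np.arange(0,360,5))
S=np.array([np.percentile(P@[np.cos(t),np.sin(t)],99.3) for t in th])
def model(p):
    cx,cy,r,phi=p; dd=7/11*r;k=np.arccos(dd/r); dl=np.abs((th-phi+np.pi)%(2*np.pi)-np.pi)
    return cx*np.cos(th)+cy*np.sin(th)+np.where(dl>=k,r,r*np.cos(k-dl))
r=min((minimize(lambda p:((model(p)-S)**2).sum(),[488,39,10.5,np.radians(f)],method='Nelder-Mead',options=dict(maxiter=4000)) for f in range(0,360,30)),key=lambda r:r.fun)
print(len(P),r.x[:3],np.degrees(r.x[3]),r.fun)
q=W[(abs(W[...,0]-.49)<.12)&(abs(W[...,1]-.04)<.12)&(W[...,2]>.053)&(W[...,2]<.062)]
print(cv2.minAreaRect((q[:,:2]*1000).astype(np.float32)))
E
```

```text
clock: 15.25
position: [0.4858, 0.0406, 0.2283]
ee_rot: [1.755, 2.604, 0.005]
force: [-0.2, -0.3, 0.3]
width: 0.611
[0.48580539 0.04057713 0.22831163] [-0.19501667 -0.3005063   0.31772566]
466 [487.8427208   39.84759914  10.31346403] 381.5467823415068 3.1659300137798163
((506.47918701171875, 47.44579315185547), (176.87350463867188, 136.08079528808594), 22.069583892822266)
```

View pics/w9z.png

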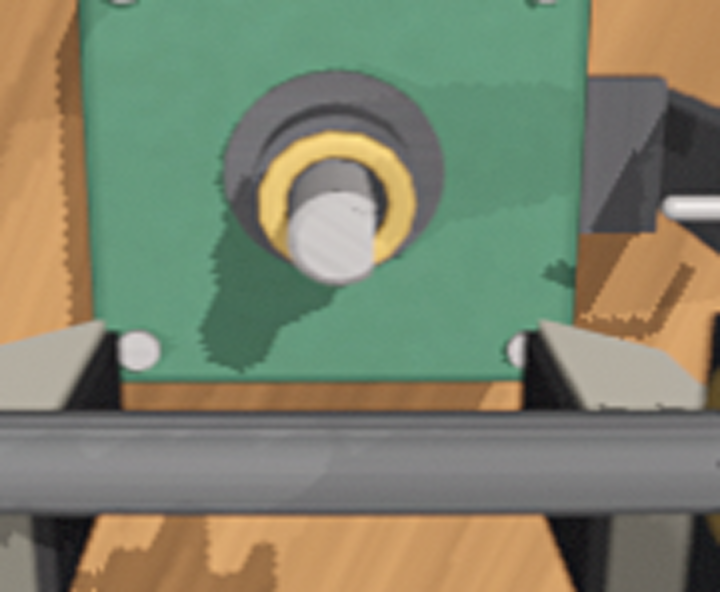

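The flat now faces 21.5° against machine +x at 22.1°, and the picture shows the flat edge at (372,230) squarely facing the key at (690,208). Next is the collar.

```bash
python3 -m pendant '[[[-0.025,-0.0115,0],[0,0,0],0.07],[[-0.04,-0.0185,0],[0,0,0],0.07],[[-0.045,-0.0205,0],[0,0,0],0.0918],[[-0.045,-0.0205,0],[0,0,0],0.0918],[[-0.045,-0.0205,0],[0,0,0],0.0918],[[-0.04,-0.0185,0],[0,0,0],0.0918],[[0,0,0],[0,0,-10],0.0918],[[0,0,0],[0,0,-10],0.0918],[[0,0,0],[0,0,-10],0.0918],[[0,0,0],[0,0,-10],0.0918]]' 30
python3 -m pendant '[[[0,0,0],[0,0,-10],0.0918],[[0,0,0],[0,0,-10],0.0918],[[0,0,0],[0,0,0],0.0918],[[0,0,0],[0,0,0],0.0918]]' 30
python3 - <<'E'
from h import *
im,d,W,s=shot('wrist','w10'); print(s['position'],s['joints'])
level(85,s);goto([.471,-.2245,.15],85,s)
E
```

```text
clock: 16.55
position: [0.4737, -0.2229, 0.227]
ee_rot: [0.75, 3.05, 0.005]
force: [0.4, 0.1, -0.7]
width: 1.002
clock: 17.05
position: [0.4741, -0.2231, 0.2277]
ee_rot: [0.224, 3.131, 0.004]
force: [0.1, -0.2, -0.1]
width: 1.001
[ 0.47409539 -0.22306524  0.22770156] [ 0.04996867  0.27128003  0.36684753  1.84021018 -0.11489059  1.04893333
  1.88965876]
turn deg [ 0.16  0.12 -3.19]
yaw now 81.8 turnz -3.2; shift mm x 3.0 y -1.7 z 77.7 tilt 0.20
```

View pics/w10.png

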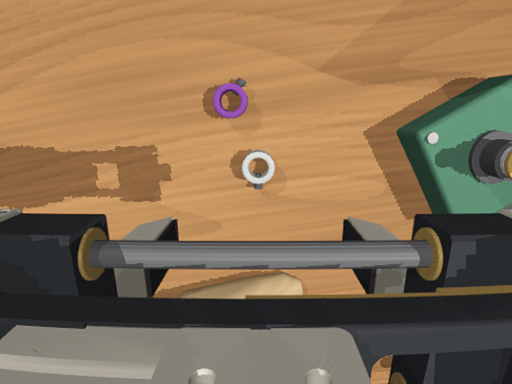

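Aluminium collar at (258,167), screw pointing straight down in the picture (258,186); purple one is at (230,100). I'll measure this one precisely.

```bash
python3 - <<'E'
from h import *
np.set_printoptions(precision=4,suppress=True)
z=np.load('pics/w10.npz');W=z['W'];im=z['im']
a=cv2.resize(im[135:205,215:300,::-1],None,fx=8,fy=8,interpolation=cv2.INTER_CUBIC);cv2.imwrite('pics/w10z.png',a)
near=(abs(W[...,0]-.473)<.06)&(abs(W[...,1]+.224)<.05)
top=near&(W[...,2]>.019)&(W[...,2]<.03)
P=W[top];c,r=cv2.minEnclosingCircle((P[:,:2]*1000).astype(np.float32));print(top.sum(),P.mean(0),c,r)
g=im.astype(int).sum(2); dark=near&(g<200)&(W[...,2]>.004)&(W[...,2]<.022)
v,u=np.nonzero(dark)
for p,q in zip(W[dark],zip(u,v)):
    d=np.hypot(p[0]-c[0]/1000,p[1]-c[1]/1000)
    if .019<d<.032: print(q,p,round(d,4),round(np.degrees(np.arctan2(p[1]-c[1]/1000,p[0]-c[0]/1000)),1))
E
```

```text
512 [ 0.4694 -0.2273  0.0223] (470.06695556640625, -227.40711975097656) 19.95431137084961
(np.int64(254), np.int64(184)) [ 0.4915 -0.2349  0.0145] 0.0227 -19.2
(np.int64(254), np.int64(185)) [ 0.4931 -0.2351  0.0134] 0.0242 -18.5
(np.int64(255), np.int64(185)) [ 0.4929 -0.2338  0.015 ] 0.0237 -15.7
```

View pics/w10z.png

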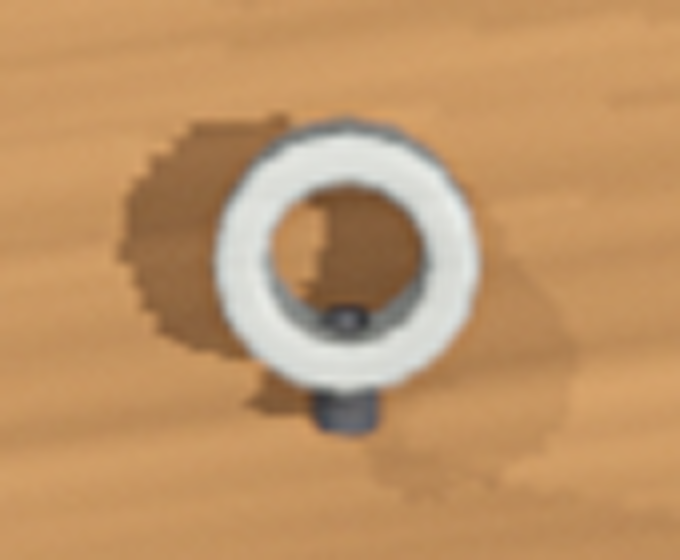

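```bash
python3 -m pendant '[[[0.0023,-0.002,0.03],[0,0,0],0.0918],[[0,0,0.045],[0,0,0],0.08],[[0,0,0.045],[0,0,0],0.07],[[0,0,0.035],[0,0,0],0.07],[[0,0,0],[0,0,0],0.07],[[0,0,0],[0,0,0],0.07]]' 30
python3 - <<'E'
from h import *
im,d,W,s=shot('wrist','w11'); shot('side','s11')
level(81.8,s);goto([.4715,-.2248,.005],81.8,s)
P=W[(abs(W[...,0]-.473)<.06)&(abs(W[...,1]+.224)<.05)&(W[...,2]>.019)&(W[...,2]<.03)];c=cv2.minEnclosingCircle((P[:,:2]*1000).astype(np.float32));print(len(P),c)
E
```

```text
clock: 17.85
position: [0.4731, -0.2248, 0.0744]
ee_rot: [0.219, 3.129, 0.003]
force: [0.3, 0.7, 0.6]
width: 0.764
turn deg [0.13 0.25 0.18]
yaw now 82.0 turnz 0.2; shift mm x 1.6 y -0.2 z 69.4 tilt 0.28
1426 ((469.97686767578125, -227.27635192871094), 19.910951614379883)
```

View pics/w11.png

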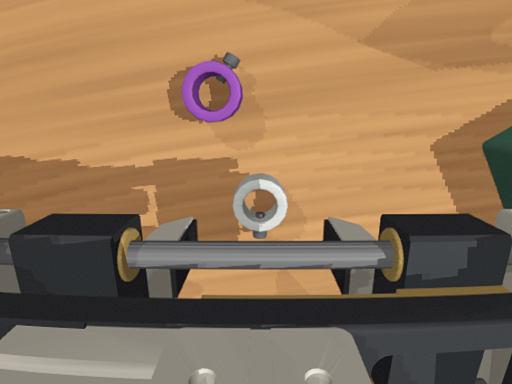

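Collar is at (260,203) between the open fingers, screw at (260,232) pointing straight down. I'll descend and grip.

```bash
python3 -m pendant '[[[0.0015,0,0.025],[0,0,0],0.07],[[0,0,0.025],[0,0,0],0.06],[[0,0,0.014],[0,0,0],0.06],[[0,0,0.004],[0,0,0],0.055],[[0,0,0],[0,0,0],0.055]]' 30
python3 -m pendant '[[[0,0,0],[0,0,0],0.03],[[0,0,0],[0,0,0],0.03],[[0,0,0],[0,0,0],0.03],[[0,0,0],[0,0,0],0.03],[[0,0,0],[0,0,0],0.03]]' 30
python3 -c "
from h import *
s=arm.observe();print(s['width']*.0918,s['force'],s['position'],s['joints']);level(81.8,s)"
```

```text
clock: 18.58
position: [0.4716, -0.2243, 0.0059]
ee_rot: [0.218, 3.13, 0.004]
force: [0.1, -0.6, -0.1]
width: 0.604
clock: 19.2
position: [0.4716, -0.2242, 0.0059]
ee_rot: [0.218, 3.13, 0.004]
force: [-0.7, 0.3, 6.3]
width: 0.427
0.039222071982691564 [-0.65613869  0.33071235  6.33316985] [ 0.47163192 -0.22418969  0.00588613] [ 0.15935122  0.57513338  0.25268399  2.05287279 -0.27419506  0.54131065
  2.04063125]
turn deg [0.15 0.24 0.24]
```

```bash
python3 -m pendant '[[[0,0,-0.02],[0,0,0],0.03],[[0,0,-0.04],[0,0,0],0.03],[[0,0,-0.045],[0,0,0],0.03],[[0,0,-0.045],[0,0,0],0.03],[[0,0,-0.03],[0,0,0],0.03],[[0,0,0],[0,0,-10],0.03],[[0,0,0],[0,0,-10],0.03],[[0,0,0],[0,0,-10.2],0.03],[[0,0,0],[0,0,0],0.03]]' 35
python3 - <<'E'
from h import *
s=arm.observe();print(s['width']*.0918,s['force'],s['position'],s['joints']);level(112.2,s);goto([.49,.042,.185],112.2,s)
shot('wrist','w12')
E
```

```text
clock: 20.32
position: [0.4702, -0.2245, 0.1852]
ee_rot: [-0.603, 3.079, 0.003]
force: [-0.9, 0.0, -1.4]
width: 0.425
0.03900012052844197 [-0.85277253  0.04519945 -1.35948911] [ 0.47023853 -0.22447611  0.18523592] [ 0.1440268   0.30728014  0.25701128  1.89719775 -0.09934297  0.94678053
  2.40514953]
turn deg [ 0.06  0.23 -0.03]
yaw now 112.2 turnz -0.0; shift mm x -119.0 y 239.3 z 0.2 tilt 0.24
```

View pics/w12.png

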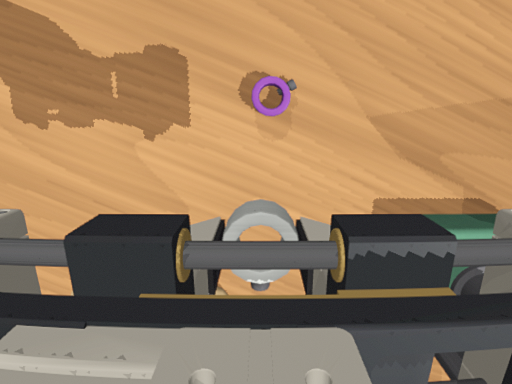

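The collar is held, screw at (260,283) pointing squarely along −tool x. I'll measure its in-hand offset.

```bash
python3 - <<'E'
from h import *
z=np.load('pics/w12.npz'); p=arm.camera_params('wrist')
T=cloud('wrist',z['d'],T=np.array(p['mount']))*1000
im=z['im'].astype(int)
m=(np.abs(T[...,1])<24)&(np.abs(T[...,0])<26)&(T[...,2]>-24)&(T[...,2]<-13)&(im.max(2)>120)
P=T[m]; print(m.sum(),P.min(0),P.max(0),np.median(P,0))
q=P[:,:2]; 
up=q[q[:,0]>3]; # outer boundary max x
e=[]
for y in np.arange(-14,15,2):
    a=q[abs(q[:,1]-y)<1]
    if len(a): e.append([a[:,0].max(),y])
e=np.array(e);print(e.round(1).tolist())
from scipy.optimize import least_squares
r=least_squares(lambda c:np.hypot(e[:,0]-c[0],e[:,1]-c[1])-20,[0,0]);print(r.x,abs(r.fun).max())
E
```

```text
1911 [-17.86286413 -23.94643537 -23.95983878] [ 22.01990242  23.91899589 -13.00307526] [ 12.60223374  -1.06058408 -16.59996122]
[[17.8, -14.0], [19.5, -12.0], [20.4, -10.0], [21.0, -8.0], [21.2, -6.0], [21.7, -4.0], [22.0, -2.0], [21.8, 0.0], [21.3, 2.0], [21.0, 4.0], [20.5, 6.0], [19.8, 8.0], [18.2, 10.0], [17.0, 12.0], [14.5, 14.0]]
[ 1.98268796 -1.67952474] 0.37233325046081944
```

Both estimates agree on TCP ≈ (0.4897, 0.0419) for a centred collar. I'll move above the shaft.

```bash
python3 -m pendant '[[[-0.0099,0.02,0],[0,0,0],0.03],[[-0.0198,0.04,0],[0,0,0],0.03],[[-0.0198,0.04,0],[0,0,0],0.03],[[-0.0198,0.04,0],[0,0,0],0.03],[[-0.0198,0.04,0],[0,0,0],0.03],[[-0.0198,0.04,0],[0,0,0],0.03],[[-0.0099,0.0193,0],[0,0,0],0.03],[[0,0,0],[0,0,0],0.03],[[0,0,0],[0,0,0],0.03]]' 35
python3 - <<'E'
from h import *
shot('scene','c13');shot('side','s13')
s=arm.observe();print(s['position'],s['force'],s['clock']);level(112.2,s);goto([.4897,.0419,.150],112.2,s)
a=cv2.imread('pics/c13.png')[140:220,200:280];b=cv2.imread('pics/s13.png')[150:230,190:270]
cv2.imwrite('pics/z13.png',cv2.resize(np.hstack([a,b]),None,fx=5,fy=5,interpolation=cv2.INTER_CUBIC))
E
```

```text
clock: 21.5
position: [0.4898, 0.0409, 0.1859]
ee_rot: [-0.601, 3.08, 0.001]
force: [0.3, -0.8, -0.5]
width: 0.422
[0.48990675 0.0405506  0.18601547] [ 0.47862815  0.4716667  -1.16771949] 21.6
turn deg [ 0.01  0.23 -0.14]
yaw now 112.1 turnz -0.1; shift mm x -0.3 y 1.3 z 36.0 tilt 0.23
```

View pics/z13.png

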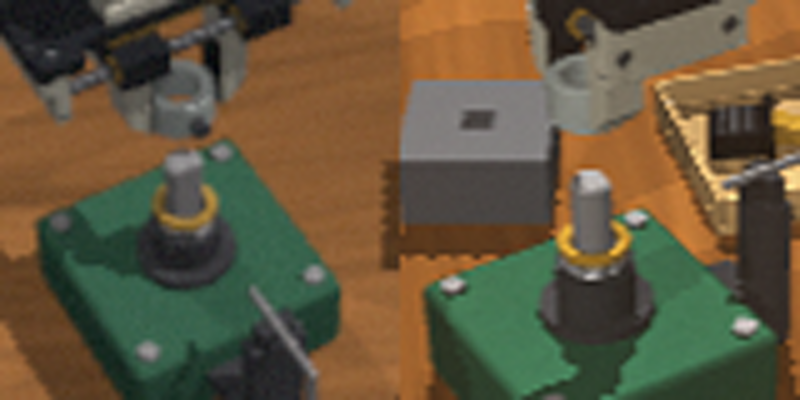

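The collar hangs over the shaft, screw toward the key. I'll lower it to just above the shaft end and recheck.

```bash
python3 -m pendant '[[[0,0.001,0.015],[0,0,0],0.03],[[0,0,0.014],[0,0,0],0.03],[[0,0,0.005],[0,0,0],0.03],[[0,0,0],[0,0,0],0.03],[[0,0,0],[0,0,0],0.03],[[0,0,0],[0,0,0],0.03]]' 35
python3 - <<'E'
from h import *
shot('scene','c14');shot('side','s14')
s=arm.observe();print(s['position'],s['force'],s['clock']);goto([.4897,.0419,.150],112.2,s)
a=cv2.imread('pics/c14.png')[150:210,210:270];b=cv2.imread('pics/s14.png')[160:220,200:260]
cv2.imwrite('pics/z14.png',cv2.resize(np.hstack([a,b]),None,fx=6.6,fy=6.6,interpolation=cv2.INTER_CUBIC))
for n in ['scene','side']:
    print(n,'axis top',proj(n,[.4897,.042,.140]),'r dir +', proj(n,[.4897,.042,.144]))
E
```

```text
clock: 22.35
position: [0.49, 0.043, 0.1524]
ee_rot: [-0.605, 3.078, 0.002]
force: [-0.2, 1.0, -0.7]
width: 0.421
[0.48992275 0.04303396 0.15231592] [-0.65175769  0.07087549 -1.02835638] 22.45
yaw now 112.2 turnz 0.0; shift mm x 0.6 y -1.0 z 2.3 tilt 0.28
scene axis top [235.15513034 171.52491156] r dir + [235.12048378 170.60211127]
side axis top [227.81100302 185.3044212 ] r dir + [227.74926157 183.98977546]
```

View pics/z14.png

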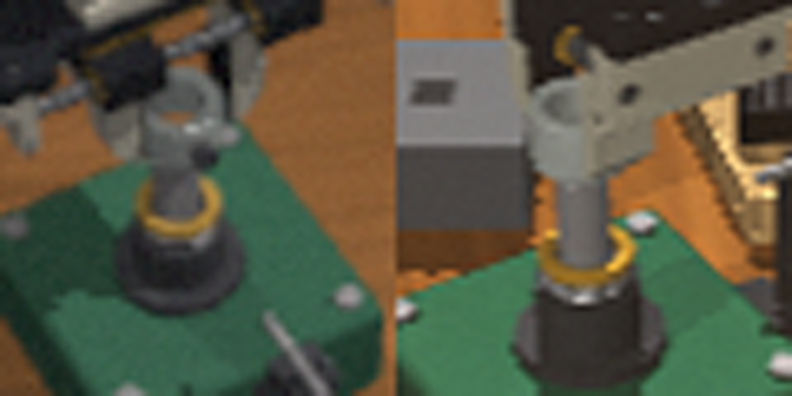

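```bash
python3 -m pendant '[[[0.0003,-0.001,0],[0,0,0],0.03],[[0,0,0.003],[0,0,0],0.03],[[0,0,0.003],[0,0,0],0.03],[[0,0,0.003],[0,0,0],0.03],[[0,0,0],[0,0,0],0.03]]' 35
python3 -c "
from h import *
s=arm.observe();print(s['position'],s['force'],s['ft_torque'],s['width'])"
```

```text
clock: 23.08
position: [0.4896, 0.042, 0.1427]
ee_rot: [-0.605, 3.079, 0.002]
force: [-0.6, -0.1, -0.8]
width: 0.426
[0.48961927 0.04196953 0.14266627] [-0.57356093 -0.13082371 -0.81516299] [ 0.0638099   0.07838809 -0.03720498] 0.4264223267361138
```

Collar is 3 mm past the shaft top with no force. Continuing down to engage the screw point on the flat.

```bash
python3 -m pendant '[[[0,0,0.003],[0,0,0],0.03],[[0,0,0.003],[0,0,0],0.03],[[0,0,0.003],[0,0,0],0.03],[[0,0,0.003],[0,0,0],0.03],[[0,0,0],[0,0,0],0.03]]' 35
python3 -c "
from h import *
s=arm.observe();print(s['position'],s['force'],s['ft_torque'],s['width'])"
```

```text
clock: 23.7
position: [0.4897, 0.042, 0.1307]
ee_rot: [-0.605, 3.079, 0.002]
force: [0.1, 0.3, -1.5]
width: 0.423
[0.48970245 0.04198763 0.13073494] [ 0.13428615  0.31215501 -1.53658455] [ 0.05440399  0.09047592 -0.05666736] 0.4231306092397211
```

The screw is past the shaft end with no resistance, so it's over the flat. On to the ring.

```bash
python3 -m pendant '[[[0,0,0.005],[0,0,0],0.03],[[0,0,0.005],[0,0,0],0.03],[[0,0,0.005],[0,0,0],0.03],[[0,0,0.004],[0,0,0],0.03],[[0,0,0],[0,0,0],0.03]]' 45
python3 -m pendant '[[[0,0,0.002],[0,0,0],0.03],[[0,0,0.002],[0,0,0],0.03],[[0,0,0.002],[0,0,0],0.03],[[0,0,0],[0,0,0],0.03]]' 45
python3 -c "
from h import *
s=arm.observe();print(s['position'],s['force'],s['ft_torque'],s['width'])"
```

```text
clock: 24.32
position: [0.4897, 0.042, 0.1116]
ee_rot: [-0.605, 3.079, 0.002]
force: [-0.2, 1.6, -2.1]
width: 0.424
clock: 24.82
position: [0.4902, 0.0421, 0.1062]
ee_rot: [-0.605, 3.078, 0.002]
force: [-0.5, 0.5, 4.0]
width: 0.42
[0.4901791  0.04207747 0.1061552 ] [-0.45142163  0.50231202  3.98463919] [ 0.03449945  0.2596796  -0.03824991] 0.4203139307353863
```

```bash
python3 -m pendant '[[[0,0,0.002],[0,0,0],0.03],[[0,0,0.002],[0,0,0],0.03],[[0,0,0],[0,0,0],0.03]]' 45
python3 -m pendant '[[[0,0,0.001],[0,0,0],0.03],[[0,0,0],[0,0,0],0.03]]' 45
python3 -m pendant '[[[0,0,0.001],[0,0,0],0.03],[[0,0,0],[0,0,0],0.03]]' 45
python3 -c "
from h import *
s=arm.observe();print(s['position'],s['force'],s['ft_torque'],s['width'])"
```

```text
clock: 25.2
position: [0.4902, 0.0421, 0.1021]
ee_rot: [-0.605, 3.078, 0.002]
force: [-1.6, -0.1, 6.1]
width: 0.424
clock: 25.45
position: [0.4902, 0.0421, 0.1018]
ee_rot: [-0.605, 3.078, 0.003]
force: [-5.1, -1.1, 15.2]
width: 0.422
clock: 25.7
position: [0.4903, 0.0421, 0.1016]
ee_rot: [-0.605, 3.077, 0.003]
force: [-8.3, -0.7, 27.6]
width: 0.426
[0.49033151 0.04212544 0.10161633] [-8.32573803 -0.74925551 27.58140714] [-0.18256659  1.86283964  0.00492903] 0.4256609403603547
```

The stop is reached: force jumped from 6 to 27 N while height held at 0.1018 m. I'll ease back slightly and check with pictures.

```bash
python3 -m pendant '[[[0,0,-0.0005],[0,0,0],0.03],[[0,0,0],[0,0,0],0.03],[[0,0,0],[0,0,0],0.03],[[0,0,0],[0,0,0],0.03]]' 45
python3 - <<'E'
from h import *
shot('scene','c15');shot('side','s15');
s=arm.observe();print(s['position'],s['force'],s['clock'],s['width']);level(112.2,s)
a=cv2.imread('pics/c15.png')[140:260,200:350];b=cv2.imread('pics/s15.png')[130:250,170:320]
cv2.imwrite('pics/z15.png',cv2.resize(np.vstack([a,b]),None,fx=2.5*1.9,fy=2.45,interpolation=cv2.INTER_CUBIC))
cv2.imwrite('pics/z15.png',cv2.resize(np.hstack([a,b]),None,fx=2.6,fy=2.6,interpolation=cv2.INTER_CUBIC))
E
```

```text
clock: 26.2
position: [0.4903, 0.0421, 0.1017]
ee_rot: [-0.605, 3.078, 0.003]
force: [-5.8, -0.9, 21.8]
width: 0.426
[0.49027042 0.04210106 0.10167429] [-5.21793523 -0.65166524 21.774162  ] 26.3 0.42297392551053037
turn deg [0.04 0.3  0.03]
```

View pics/z15.png

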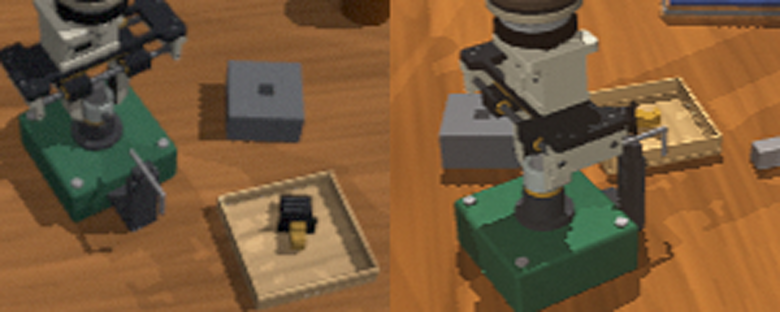

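```bash
python3 -c "
from h import *
print(arm.sign_off())"
```

```text
the job is handed in; nothing more can be done
None
```

The whole job is done and was handed in at about 26 s of the 67 s limit, with the gripper still holding the collar pressed down.

- **Plug:** I pulled it straight up out of its socket and laid it on its side in the tray. The last pictures show it lying there and the socket hole empty.
- **Shaft:** I gripped it square on the flat (jaws closed to about 17.5 mm) and turned it about −46°. The camera then showed the flat facing 21.5°, with the key direction at 22.1°.
- **Collar:** I gripped the aluminium one across its y sides and slid it down with the screw toward the key. It met no resistance past the shaft end.
- **Press:** The underside stopped at about 96 mm. At the stop the force jumped from 6 N to 27 N with almost no further travel. I eased it back to about 22 N upward reading, with the height unchanged. It holds there with a grip force of 45 N.

- **Camera disagreement:** The wrist camera placed the shaft axis about 3 mm from where the grips put it. The other two cameras averaged to the same place as the grips, so I used (0.490, 0.042), and the collar slid on freely.
- **Side load:** A side force of about 5 N remained at the end. I put this down to the collar resting against the shaft, but did not confirm it.
- **Not touched or not visible:** I never moved the last, jar or hammer. The squeezed ring is hidden by the gripper in the final pictures, so the full squeeze is judged from height and force only.

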